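# Square up the swivel fence with a try square and hold it

### The arm

A 6-joint arm with a two-finger parallel gripper is mounted at the origin on a cart in front of the work surface, level with it; the furniture and walls round the work are solid. World frame = base frame: x ahead of the robot, y to its left, z up, the work surface at z = 0. Lengths are in mm, angles in rad, forces in N, time in s.
With the tool pointing down it reaches from about 275 to 1000 mm from the base axis. Payload 8.4 kg.
Tool frame: the origin (TCP) lies between the finger pads; the fingertips stand r.finger_overhang ahead of it and the grasp point (between the pads) is the TCP (r.finger_overhang is the distance from the TCP to the fingertips, in mm); z points along the fingers, y is the line along which they close (so a half turn about z gives the same grasp; the last joint's range is limited). The gripper opens to 85 mm and grips with 20 to 120 N. Pads are 22 mm wide; open, the fingers measure 114 mm over their backs; the gripper's body (76 mm by 85 mm) begins 54 mm behind the grasp point. The pads swing forward as they close: fully open they stand 13 mm farther back than shut.
Start: joints at [1.19, 0.353, 1.633, -0, 1.155, -0.002], TCP at [231.127, 580.696, 250.281] pointing down, gripper open.
Joint ranges: [-2.63, 2.63], [-0.92, 2.1], [0.06, 2.66], [-1.3, 4.44], [0, 2.69], [-3.02, 3.02]. Speed limits (rad/s): [2.22, 2.22, 2.79, 3.14, 3.14, 3.14].

### API

Orientations are given as [roll, pitch, yaw] about the fixed x, y, z axes, in that order (R = Rz(yaw) Ry(pitch) Rx(roll)).
In Python, from rig import r, cams, sign_off gives the robot as it stands.
- The arm moves only by the shell command python3 -m crank 'ROWS' [FORCE]. ROWS is JSON, a list of rows, each a list of 7 numbers: the shift along the tool's x, y, z in m, then the turn, a rotation vector about the tool's x, y, z in rad, then the closure, from 0 (fully open) to 1 (shut). In form: [[dx, dy, dz, ax, ay, az, gripper], ...]. A call has 1 to 5 rows; each row is the pose to reach, as a shift and turn from the pose commanded when the call began, along the tool's axes at that moment; what a row does not reach only later rows make up. A row lasts 1/10 s, in which the tool goes at most 50 mm and 8.59 degrees, less where a joint would pass 70% of its speed; a pose out of reach is approached as far as the arm can. A call with a gripper value outside its range is refused whole. The fingers move at their own pace and stop on an object; FORCE is the grip in N (left out, the last holds). Time passes only in rows, so rows that repeat a pose let the fingers close. It gives the time, the measured TCP pose, the force, the opening and the grip force at its end, in the units of the state.
- r.sense(): the state, without advancing time (a new reading comes with each control period).
- cams.grab_frame(name): name is "scene" or "top" or "wrist"; returns a dict with "image" (400x640x3 uint8, red, green, blue), "fx", "fy", "cx", "cy" (pixels), "position" and "orientation" of the camera in the world. Camera axes: x right, y down, z forward; pixel columns grow to the right and rows downward; lengths in mm; the calibration is good to about 2 mm. A picture is of the moment at which its call begins. There is no depth.
- sign_off(): hands the job in; it is judged then, once.
The state is a dict: "clock": time; "qpos": joint angles; "qvel": joint speeds; "joint_efforts": joint torques, N m; "eef_pos": TCP position; "tcp_rot": TCP orientation; "contact_force": force on the tool from outside, world axes, zero at the start; "wrist_torque": the same for the moment, N m; "opening": opening from 0.0 (shut) to 1.0 (fully open); "grasp_force": force on a finger pad.
Only numpy, scipy, OpenCV 4.12 (cv2) and the standard library are available. Lean on these libraries where they do the work, as an engineer would, in place of code of your own. Each camera call takes 0.05 s, during which the arm holds its last target. There are 200 camera calls.

### The job

The clamp knob of the cutting board's swivel fence has been slackened and the loose fence is no longer true to the rail. Pick up the try square, lay it flat on the board in the corner between the steel rail and the fence, and press it home so that its blue stock lies flush along the rail and its blade lies flush along the fence, which swings true against it. Finish while still gripping the square and pressing it against both faces, so that the fence is held square for tightening; leave the other things on the bench alone.

Things in the scene. Friction and masses are not known exactly. Their poses are not given: they have to be found in the camera images.
- try_square: Joiner's try square lying flat, 0.36 kg. Origin: its heel (outer right-angle corner), underside. Blue aluminium stock: from the heel 130 mm along -x, 36 mm wide (y 0 to -36 mm), 24 mm high. Steel blade: 28 mm wide (x 0 to -28 mm), along -y to 162 mm from the heel. Its face y = 0 goes against the rail, its face x = 0 against the fence; its axes are then parallel to the board's.
- square_grip (a point): Grip point at the balance of the try square: middle of the stock's width, 55 mm from the heel, at mid height (12 mm above the underside; local -55, -18, 12 mm). Grip across the stock (along the square's y), clear of the blade, with the fingertips at least 10 mm above the underside.
- blade_tip (a point): Outer corner of the blade's free end, 162 mm from the heel along -y, mid height (12 mm; the blade is 2.5 mm thick, about 11 to 13 mm above the underside).
- board: Plywood cutting board, 260 (x) x 270 (y) x 18 mm, screwed to the bench. Origin: centre of its underside. x points to its far edge, where the fence is; y to its left edge, where the rail is.
- corner (a point): The inner corner on the board's top (18 mm above the bench), where the rail's inner face meets the line of the fence's inner face when the fence is square: 70 mm along x and 108 mm along y from the board's origin; same axes as the board. The heel of the square belongs here.
- rail_mid (a point): Middle of the upper inner edge of the steel knife rail, which is fixed along the board's left side, parallel to the board's x: 210 mm long, 20 mm wide, only 8 mm high above the board, so fingers on the upper part of the stock pass over it. Its inner face (towards the board's -y) takes the stock; it ends 23 mm past the corner. Press 10 N or so: friction takes a part.
- fence_pivot (a point): Aluminium fence bar on the board's far side, 176 mm long, 30 mm wide, 22 mm high above the board, swivelling with light friction. This point: on the pivot axis at the board's top, 15 mm behind its inner face, which looks to -x. It runs from there 38 mm along +y (to 2 mm from the rail line) and 138 mm along -y, where a slotted plate under a black star knob follows.
- fence (a joint): Swivel angle of the fence, rad: 0 = square to the rail; positive is counter-clockwise from above (its free right end goes away from the robot); -0.2 to 0.2. The pivot lies 40 mm from the rail's inner face, so a square slid along the rail swings the fence to 0 from either side with about 2 N, then stops hard.
- heel_lift: Tan leather heel piece, 62 x 70 x 6 mm, lying on the front right part of the board; bystander.
- dye_bottle: Brown bottle with black cap, 46 mm wide, 85 mm high; bystander.
- polish_tin: Round brown polish tin, 70 mm wide, 22 mm high; bystander.
- beeswax: Yellow block of wax, 43 x 54 x 20 mm; bystander.

How it is judged:
By the outcome, as a careful person would: the job done as asked, in the order asked, and still so for the second after the job is handed in, while the arm keeps its last pose, push and grip.
It also fails if it takes over 51 s, if anything falls off the work surface, if the arm or the gripper's body presses on something with over 40 N, if the wrist force passes 120 N, or if a joint passes its speed limit or range.

## Working session

There is one attempt and no reset: what is moved stays moved. The work goes in short steps, Python scripts to look and compute and a shell command to move; the robot and the scene stay as the last step left them, time stands still between calls to the robot, and variables do not carry over. Pictures are saved under pics/ and viewed, at most 10 in all, crops included, and the job is handed in when it is done.

```bash
mkdir -p pics; ls; python3 - <<'E'
from rig import r,cams
import cv2
print(r.sense(), r.finger_overhang)
for n in("top","scene"):
    f=cams.grab_frame(n); cv2.imwrite(f"pics/{n}0.png",f["image"][:,:,::-1]); print(n,{k:v for k,v in f.items() if k!="image"})
E
```

```text
pics
{'clock': 0.0, 'qpos': array([ 1.18955913e+00,  3.53630184e-01,  1.63415260e+00,  1.19514222e-06,
        1.15520736e+00, -2.42497972e-03]), 'qvel': array([ 8.15115746e-04,  1.57523169e-04,  2.80706805e-04,  6.78719796e-04,
       -6.67661285e-05,  1.63454804e-03]), 'joint_efforts': array([-1.80356169e-04, -6.05243325e+01, -3.42060399e+01, -1.19553852e-04,
        9.41825216e-03, -7.19348463e-05]), 'eef_pos': array([230.97799062, 580.25583963, 249.5649848 ]), 'tcp_rot': array([-3.14019517e+00, -4.48162489e-06,  2.76277995e+00]), 'contact_force': array([ 0.50958943,  0.3850294 , -0.4690773 ]), 'wrist_torque': array([-0.00468909, -0.03441899, -0.06848751]), 'grasp_force': 0.0, 'opening': 0.9982022134939366} 19.0
top {'fx': 462.4466478653373, 'fy': 462.4466478653373, 'cx': 316.5167523470296, 'cy': 187.89121893761654, 'position': array([ 354.66446016,  -29.51357767, 1154.18559183]), 'orientation': array([-2.940704  ,  0.00520964, -1.52812044])}
scene {'fx': 490.4722760917384, 'fy': 490.4722760917384, 'cx': 326.7686869693009, 'cy': 199.95134330949645, 'position': array([ -351.27069959, -1002.99544929,   683.93233308]), 'orientation': array([-2.00497659,  0.02158661, -0.77118341])}
```

View pics/top0.png

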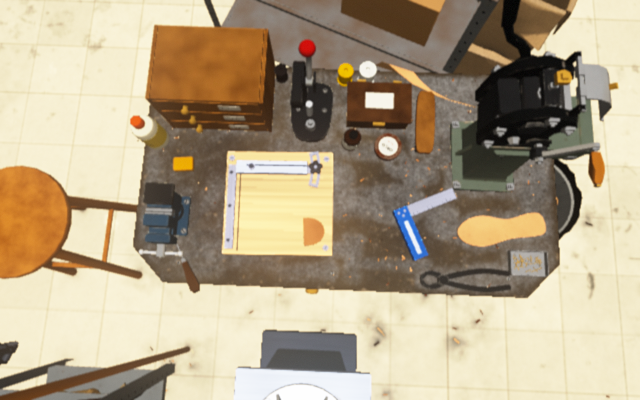

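View pics/scene0.png

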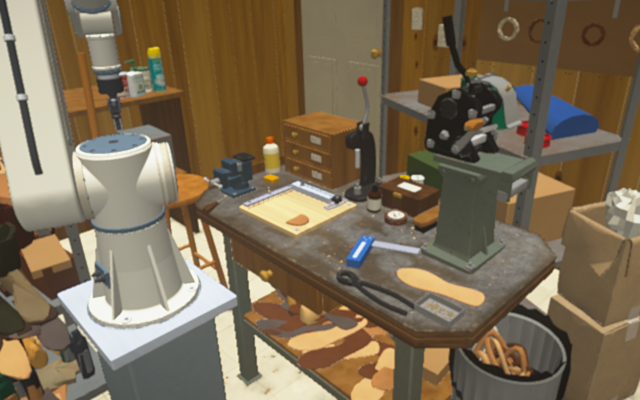

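The top view shows the board at about (278,203), rail at column ~232 and fence along row ~167. The blue stock runs (400,210)–(420,257), with the blade going to (455,193). The scene view agrees.

```bash
cat > h.py <<'E'
import numpy as np,cv2
from scipy.spatial.transform import Rotation as R
def rays(f,uv,z):
    uv=np.atleast_2d(np.asarray(uv,float))
    d=np.c_[(uv[:,0]-f["cx"])/f["fx"],(uv[:,1]-f["cy"])/f["fy"],np.ones(len(uv))]
    d=R.from_euler("xyz",f["orientation"]).apply(d); p=np.asarray(f["position"])
    return p+d*((z-p[2])/d[:,2])[:,None]
def biggest(m):
    c,_=cv2.findContours(m.astype(np.uint8),cv2.RETR_EXTERNAL,cv2.CHAIN_APPROX_NONE)
    return max(c,key=cv2.contourArea)
def rect(f,m,z):
    c=biggest(m)[:,0]; w=rays(f,c,z)[:,:2]
    return cv2.minAreaRect(w.astype(np.float32)),cv2.boxPoints(cv2.minAreaRect(w.astype(np.float32)))
E
python3 - <<'E'
from h import *
from rig import cams
f=cams.grab_frame("top"); hsv=cv2.cvtColor(f["image"],cv2.COLOR_RGB2HSV)
H,S,V=[hsv[...,i] for i in range(3)]
m=(H>100)&(H<120)&(S>150)&(V>90); m[:,:380]=0;m[:,470:]=0
print(rect(f,m,24))
m=(H>12)&(H<32)&(S>60)&(V>140); m[:,:210]=0;m[:,345:]=0;m[:145]=0;m[262:]=0
print(rect(f,m,18))
print(rays(f,[[236,165],[236,253],[226,253],[240,174],[307,174]],18).round())
print(rays(f,[[456,193]],12))
E
```

```text
(((483.16949462890625, -246.15310668945312), (129.553955078125, 37.55759811401367), 24.03923988342285), array([[ 416.36105, -255.39075],
       [ 431.6606 , -289.69086],
       [ 549.9779 , -236.91547],
       [ 534.67834, -202.61536]], dtype=float32))
(((541.1239624023438, 72.40069580078125), (277.13995361328125, 288.912841796875), 1.549193024635315), array([[398.69922, 213.05804],
       [406.51   , -75.7492 ],
       [683.5487 , -68.25665],
       [675.7379 , 220.5506 ]], dtype=float32))
[[636. 193.  18.]
 [415. 176.  18.]
 [414. 200.  18.]
 [613. 181.  18.]
 [620.  12.  18.]]
[[ 588.28317441 -364.1375302    12.        ]]
```

```bash
cat >> h.py <<'E'
def delta(pos,yaw):
    from rig import r
    s=r.sense(); R0=R.from_euler("xyz",s["tcp_rot"]); R1=R.from_euler("xyz",[np.pi,0,yaw])
    print("shift m",(R0.inv().apply(np.array(pos)-s["eef_pos"])/1000).round(4),"turn",(R0.inv()*R1).as_rotvec().round(4),
      "t",round(s["clock"],2),"pos",s["eef_pos"].round(1),"rot",s["tcp_rot"].round(3),"F",s["contact_force"].round(1),"op",round(s["opening"],3),"g",round(s["grasp_force"],1),"q6",s["qpos"][5].round(2))
E
python3 -c "
from h import *
delta([540,120,300],3.17)"
```

```text
shift m [-0.4573 -0.3135 -0.0499] turn [-1.100e-03 -2.000e-04 -4.072e-01] t 0.15 pos [231.  580.4 249.7] rot [-3.14   0.     2.763] F [ 0.2  0.  -0.5] op 0.998 g 0.0 q6 -0.0
```

```bash
python3 -m crank '[[-0.04,-0.028,-0.005,0,0,-0.08,0],[-0.08,-0.056,-0.01,0,0,-0.16,0],[-0.12,-0.084,-0.02,0,0,-0.24,0],[-0.16,-0.11,-0.03,0,0,-0.32,0],[-0.2,-0.137,-0.04,0,0,-0.407,0]]'
python3 -c "
from h import *
delta([540,120,300],3.17)"
```

```text
clock: 0.65
eef_pos: [366.9, 377.7, 290.5]
tcp_rot: [-3.141, -0.0, -3.11]
contact_force: [0.4, 0.5, -0.2]
opening: 0.999
grasp_force: 0.0
shift m [-0.1648 -0.2631 -0.0094] turn [-0.0002 -0.0001  0.0035] t 0.65 pos [366.9 377.7 290.5] rot [-3.141 -0.    -3.11 ] F [ 0.4  0.5 -0.2] op 0.999 g 0.0 q6 -0.81
```

```bash
python3 -m crank '[[-0.025,-0.04,0,0,0,0,0],[-0.05,-0.08,0,0,0,0,0],[-0.075,-0.12,0,0,0,0,0],[-0.1,-0.16,-0.005,0,0,0,0],[-0.12,-0.2,-0.009,0,0,0,0]]' >/dev/null;  python3 -m crank '[[-0.02,-0.035,0,0,0,0,0],[-0.043,-0.065,0,0,0,0,0],[-0.043,-0.065,0,0,0,0,0]]'
python3 - <<'E'
from h import *
from rig import cams
f=cams.grab_frame("wrist"); cv2.imwrite("pics/w1.png",f["image"][:,:,::-1]); np.save("w1.npy",f,allow_pickle=True)
print({k:v for k,v in f.items() if k!="image"})
E
```

```text
clock: 1.45
eef_pos: [538.8, 115.9, 299.1]
tcp_rot: [-3.14, 0.001, -3.117]
contact_force: [0.1, 1.2, -0.2]
opening: 1.001
grasp_force: 0.0
{'fx': 314.582117700316, 'fy': 314.582117700316, 'cx': 318.3789725404468, 'cy': 198.51237486934156, 'position': array([463.31355388, 115.10294756, 423.28538209]), 'orientation': array([2.84315463e+00, 7.91096328e-05, 1.59457024e+00])}
```

View pics/w1.png

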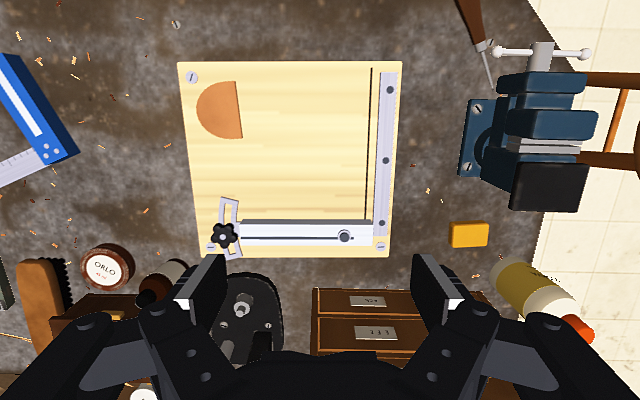

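The wrist view shows the board at (178–402, 61–258), the rail at columns ~375–397 and the fence face near row 220. The knob is at (223,235) and the pivot at (344,236). Next I'll fit the edges.

```bash
python3 - <<'E'
from h import *
f=np.load("w1.npy",allow_pickle=True).item(); hsv=cv2.cvtColor(f["image"],cv2.COLOR_RGB2HSV)
S=hsv[...,1].astype(int);V=hsv[...,2].astype(int)
print("row150",[(c,S[150,c],V[150,c]) for c in range(366,408)])
print("col300",[(q,S[q,300],V[q,300]) for q in range(212,250)])
m=(S<50)
pts=[]
for q in range(80,205):
    c=[c for c in range(374,392) if S[q,c]<50 and S[q,c+1]<50 and S[q,c+2]<50]
    if c: pts.append((c[0]-.5,q))
p=rays(f,pts,26)[:,:2]
def fit(p):
    vx,vy,x,y=cv2.fitLine(p.astype(np.float32),cv2.DIST_HUBER,0,.01,.01).ravel(); 
    return vx,vy,x,y,np.abs((p-[x,y])@[-vy,vx]).mean()
a=fit(p); print("rail",a,"yaw",np.arctan(a[1]/a[0]))
E
```

```text
row150 [(366, np.int64(59), np.int64(255)), (367, np.int64(101), np.int64(63)), (368, np.int64(112), np.int64(89)), (369, np.int64(65), np.int64(255)), (370, np.int64(48), np.int64(255)), (371, np.int64(55), np.int64(254)), (372, np.int64(54), np.int64(254)), (373, np.int64(55), np.int64(254)), (374, np.int64(55), np.int64(255)), (375, np.int64(85), np.int64(255)), (376, np.int64(48), np.int64(123)), (377, np.int64(24), np.int64(236)), (378, np.int64(17), np.int64(236)), (379, np.int64(14), np.int64(233)), (380, np.int64(13), np.int64(232)), (381, np.int64(13), np.int64(234)), (382, np.int64(15), np.int64(232)), (383, np.int64(18), np.int64(229)), (384, np.int64(18), np.int64(228)), (385, np.int64(18), np.int64(230)), (386, np.int64(17), np.int64(230)), (387, np.int64(17), np.int64(231)), (388, np.int64(17), np.int64(229)), (389, np.int64(16), np.int64(232)), (390, np.int64(19), np.int64(232)), (391, np.int64(21), np.int64(231)), (392, np.int64(10), np.int64(244)), (393, np.int64(61), np.int64(255)), (394, np.int64(59), np.int64(255)), (395, np.int64(52), np.int64(255)), (396, np.int
[... 1210 characters left out ...]
64(7), np.int64(253)), (235, np.int64(2), np.int64(255)), (236, np.int64(28), np.int64(235)), (237, np.int64(49), np.int64(78)), (238, np.int64(41), np.int64(81)), (239, np.int64(33), np.int64(193)), (240, np.int64(0), np.int64(255)), (241, np.int64(7), np.int64(254)), (242, np.int64(7), np.int64(252)), (243, np.int64(9), np.int64(251)), (244, np.int64(18), np.int64(255)), (245, np.int64(28), np.int64(248)), (246, np.int64(82), np.int64(250)), (247, np.int64(75), np.int64(250)), (248, np.int64(75), np.int64(249)), (249, np.int64(77), np.int64(249))]
rail (np.float32(0.9996601), np.float32(0.026072266), np.float32(514.41425), np.float32(188.8762), np.float64(0.317015444460345)) yaw 0.02607522
```

```bash
python3 - <<'E'
from h import *
f=np.load("w1.npy",allow_pickle=True).item(); hsv=cv2.cvtColor(f["image"],cv2.COLOR_RGB2HSV)
S=hsv[...,1].astype(int);V=hsv[...,2].astype(int)
u=np.array([np.cos(.026),np.sin(.026)]);n=np.array([-u[1],u[0]]);r0=np.array([514.41,188.88])
b=[];t=[]
for c in range(255,366):
    q=[q for q in range(208,232) if V[q,c]<170]
    if q: b.append((c,q[0]-.4)); t.append((c,q[-1]+.7))
for p,z in((b,18),(t,40)):
    w=rays(f,p,z)[:,:2]; vx,vy,x,y=cv2.fitLine(w.astype(np.float32),cv2.DIST_HUBER,0,.01,.01).ravel()
    ang=np.arctan2(vx,-vy) if vy<0 else np.arctan2(-vx,vy)
    s=(w-r0)@u; d=(w-r0)@n
    k=np.polyfit(d,s,1); print(z,"fence slope vs board",k[0],"=> angle",-np.arctan(k[0]),"s at d=-40",np.polyval(k,-40),"s at 0",k[1])
w=rays(f,[[344,236.5]],40)[:,:2]-r0; print("pivot s,d",w@u,w@n)
# board edges
for nm,q in(("near",[[290,61.5]]),("far",[[290,258.5],[330,258.5]])):
    w=rays(f,q,18)[:,:2]-r0; print(nm,w@u,w@n)
E
```

```text
18 fence slope vs board -0.0063678368758184065 => angle 0.006367750807371146 s at d=-40 100.0444547838457 s at 0 99.78974130881296
40 fence slope vs board 0.031958470375190805 => angle -0.03194759684228517 s at d=-40 102.04412642865036 s at 0 103.32246524365799
pivot s,d [117.60368307] [-38.91372802]
near [-98.78829273] [-106.08692842]
far [161.45893915 161.58404316] [-113.56973601  -56.29326317]
```

```bash
python3 -c "
from h import *
delta([492,-241,200],3.561)"
```

```text
shift m [ 0.0544 -0.3572  0.0991] turn [-1.000e-04 -4.000e-04 -3.944e-01] t 1.5 pos [537.5 117.4 299. ] rot [-3.141 -0.    -3.117] F [-1.2  1.3 -0.2] op 1.0 g 0.0 q6 -1.38
```

```bash
python3 -m crank '[[0.006,-0.045,0.005,0,0,-0.08,0],[0.012,-0.09,0.01,0,0,-0.16,0],[0.02,-0.135,0.02,0,0,-0.24,0],[0.03,-0.18,0.035,0,0,-0.32,0],[0.035,-0.225,0.055,0,0,-0.394,0]]' >/dev/null; python3 -c "
from h import *
delta([492,-241,200],3.561)"
```

```text
shift m [ 0.0694 -0.1154  0.0444] turn [-0.0004  0.0012  0.0073] t 2.0 pos [ 507.4 -107.2  244.5] rot [-3.141e+00  1.000e-03 -2.715e+00] F [ 0.5  0.  -0.6] op 0.998 g 0.0 q6 -2.21
```

```bash
python3 -m crank '[[0.023,-0.04,0.01,0,0,0,0],[0.046,-0.08,0.025,0,0,0,0],[0.069,-0.115,0.044,0,0,0,0],[0.069,-0.115,0.044,0,0,0,0],[0.069,-0.115,0.044,0,0,0,0]]' >/dev/null; python3 - <<'E'
from h import *
from rig import cams
f=cams.grab_frame("wrist"); cv2.imwrite("pics/w2.png",f["image"][:,:,::-1])
hsv=cv2.cvtColor(f["image"],cv2.COLOR_RGB2HSV)
H,S,V=[hsv[...,i] for i in range(3)]
m=((H>100)&(H<120)&(S>150)&(V>60)).astype(np.uint8); m=cv2.morphologyEx(m,cv2.MORPH_CLOSE,np.ones((9,9)))
print(rect(f,m,24)); print(rect(f,m,12)); print(cv2.boundingRect(biggest(m)))
delta([492,-241,200],3.561)
E
```

```text
(((484.1960144042969, -245.98623657226562), (129.47352600097656, 35.73073196411133), 23.902524948120117), array([[ 417.7726 , -255.88324],
       [ 432.25003, -288.54956],
       [ 550.6194 , -236.08923],
       [ 536.14197, -203.42291]], dtype=float32))
(((486.6476745605469, -245.0568389892578), (134.65383911132812, 37.160316467285156), 23.902507781982422), array([[ 417.56662, -255.34982],
       [ 432.62332, -289.32312],
       [ 555.72876, -234.76385],
       [ 540.672  , -200.79056]], dtype=float32))
(295, 103, 39, 132)
shift m [ 0.001  -0.0018  0.0002] turn [ 0.0009 -0.0001  0.0027] t 2.55 pos [ 492.2 -238.9  200.2] rot [ 3.141 -0.    -2.72 ] F [ 0.2  0.3 -0.5] op 1.002 g 0.0 q6 -2.45
```

View pics/w2.png

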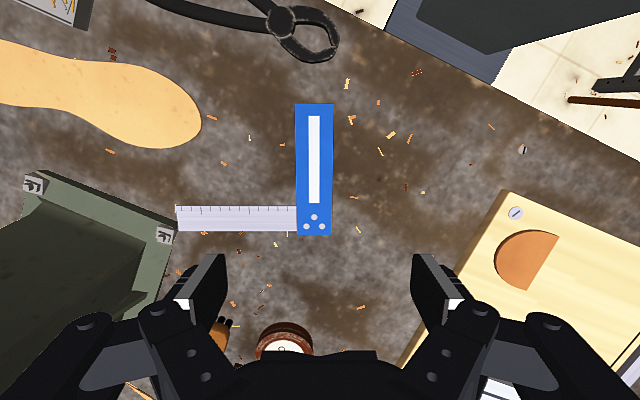

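The stock is at columns 295–333, rows 103–235, with the heel at bottom right (331,235) and the blade going left to (177,218). Sizes match (129.5 × 35.7 mm).

```bash
python3 -m crank '[[0,-0.002,0.04,0,0,0,0],[0,-0.002,0.08,0,0,0,0],[0,-0.002,0.12,0,0,0,0],[0,-0.002,0.14,0,0,0,0],[0,-0.002,0.14,0,0,0,0]]' >/dev/null; python3 -c "
from h import *
delta([493.2,-242.2,31],3.5588)"
```

```text
shift m [ 0.     -0.0034  0.0273] turn [ 0.0037 -0.0027  0.0071] t 3.05 pos [ 491.9 -239.2   58.3] rot [ 3.138e+00 -3.000e-03 -2.717e+00] F [ 1.   0.5 -0.3] op 0.999 g 0.0 q6 -2.45
```

```bash
python3 -m crank '[[0,-0.003,0.015,0,0,0.006,0],[0,-0.003,0.027,0,0,0.006,0],[0,-0.003,0.027,0,0,0.006,0],[0,-0.003,0.027,0,0,0.006,0]]' ; python3 - <<'E'
from h import *
from rig import cams
f=cams.grab_frame("wrist"); cv2.imwrite("pics/w3.png",f["image"][:,:,::-1])
delta([493.2,-242.2,31],3.5588)
E
```

```text
clock: 3.45
eef_pos: [494.5, -244.5, 33.6]
tcp_rot: [-3.141, 0.0, -2.725]
contact_force: [0.6, -0.2, -0.5]
opening: 1.002
grasp_force: 0.0
shift m [0.0003 0.0028 0.0028] turn [-0.0005  0.0004 -0.0011] t 3.5 pos [ 494.6 -244.6   33.8] rot [-3.141  0.    -2.725] F [ 0.3 -0.   0.3] op 0.998 g 0.0 q6 -2.45
```

View pics/w3.png

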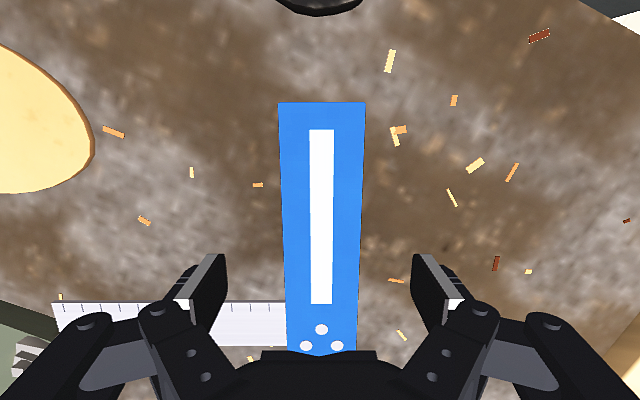

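The stock (columns 278–365) is centred between the pads, and the blade is clear, ahead of the left finger. I'll close now.

```bash
python3 -m crank '[[0,0.002,0.003,0,0,0,0],[0,0.002,0.003,0,0,0,1],[0,0.002,0.003,0,0,0,1],[0,0.002,0.003,0,0,0,1],[0,0.002,0.003,0,0,0,1]]' 60 >/dev/null; python3 -m crank '[[0,0,0,0,0,0,1],[0,0,0,0,0,0,1],[0,0,0,0,0,0,1],[0,0,0,0,0,0,1]]'; python3 -c "
from h import *
delta([493.2,-242.2,31],3.5588)"
```

```text
clock: 4.4
eef_pos: [493.7, -242.8, 30.8]
tcp_rot: [-3.141, 0.0, -2.725]
contact_force: [-1.4, 1.5, 6.7]
opening: 0.403
grasp_force: 60.6
shift m [ 0.0002  0.0007 -0.0002] turn [-0.0003  0.0003 -0.001 ] t 4.4 pos [ 493.7 -242.8   30.8] rot [-3.141  0.    -2.725] F [-1.4  1.5  6.7] op 0.403 g 60.6 q6 -2.45
```

```bash
python3 -m crank '[[0,0,-0.02,0,0,0,1],[0,0,-0.05,0,0,0,1],[0,0,-0.09,0,0,0,1],[0,0,-0.14,0,0,0,1],[0,0,-0.14,0,0,0,1]]'; python3 - <<'E'
from h import *
u=np.array([np.cos(.026),np.sin(.026)]);n=np.array([-u[1],u[0]])
c=np.array([514.41,188.88])+101.6*u
print("corner",c); g=c+u*(-55-15)+n*(-18-15); print("pre",g)
delta([g[0],g[1],171],np.pi+.026)
E
```

```text
clock: 4.9
eef_pos: [496.7, -244.3, 176.3]
tcp_rot: [-3.134, 0.006, -2.725]
contact_force: [1.5, -0.2, -2.4]
opening: 0.402
grasp_force: 61.2
corner [615.97566113 191.52130239]
pre [546.85722314 156.71266081]
shift m [-0.2079  0.3466  0.004 ] turn [-0.0063  0.0077  0.3901] t 4.9 pos [ 496.7 -244.3  176.3] rot [-3.134  0.006 -2.725] F [ 1.5 -0.2 -2.4] op 0.402 g 61.2 q6 -2.45
```

```bash
python3 -m crank '[[-0.015,0.025,0,0,0,0.05,1],[-0.036,0.06,0,0,0,0.13,1],[-0.057,0.095,0,0,0,0.21,1],[-0.078,0.13,0,0,0,0.3,1],[-0.1,0.165,0,0,0,0.39,1]]' >/dev/null; python3 -c "
from h import *
delta([547,157,171],3.1676)"
```

```text
shift m [-0.0342  0.2061 -0.0018] turn [ 0.0001 -0.0015 -0.0039] t 5.4 pos [517.4 -49.8 169.2] rot [ 3.141e+00 -1.000e-03 -3.119e+00] F [ 0.   0.1 -3.1] op 0.399 g 61.2 q6 -1.69
```

```bash
python3 -m crank '[[-0.006,0.04,0,0,0,0,1],[-0.013,0.08,0,0,0,0,1],[-0.02,0.12,0,0,0,0,1],[-0.027,0.16,0,0,0,0,1],[-0.034,0.19,0,0,0,0,1]]' >/dev/null; python3 -m crank '[[0,0.012,0,0,0,0,1],[0,0.012,0,0,0,0,1],[0,0.012,0,0,0,0,1]]' >/dev/null; python3 - <<'E'
from h import *
from rig import cams
f=cams.grab_frame("wrist"); cv2.imwrite("pics/w4.png",f["image"][:,:,::-1]); np.save("w4.npy",f,allow_pickle=True)
delta([547,157,171],3.1676)
E
```

```text
shift m [-0.0009  0.0065 -0.0013] turn [-0.0007 -0.0013 -0.0002] t 6.25 pos [546.3 150.5 169.7] rot [-3.141e+00 -1.000e-03 -3.116e+00] F [-0.5 -0.8 -4.6] op 0.403 g 61.3 q6 -1.33
```

View pics/w4.png

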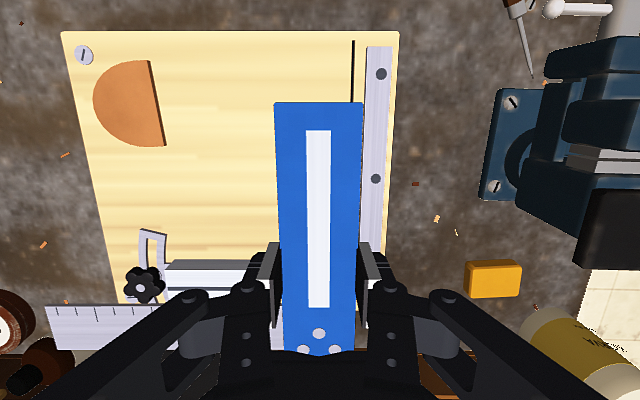

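The square hangs true in the grip: stock at columns 275–363, rail at ~365–390, fence at row ~265, blade level to the left. I'll lower it short of both faces.

```bash
python3 -m crank '[[0,0,0.03,0,0,0,1],[0,0,0.07,0,0,0,1],[0,0,0.1,0,0,0,1],[0,0,0.113,0,0,0,1],[0,0,0.113,0,0,0,1]]' 80; python3 -m crank '[[0,0,0.002,0,0,0,1],[0,0,0.002,0,0,0,1]]';python3 -c "
from h import *
delta([547,157,49],3.1676)"
```

```text
clock: 6.75
eef_pos: [545.7, 150.2, 55.8]
tcp_rot: [-3.141, -0.003, -3.117]
contact_force: [-0.0, -1.0, -2.5]
opening: 0.395
grasp_force: 84.8
clock: 6.95
eef_pos: [548.0, 151.5, 56.7]
tcp_rot: [3.141, 0.002, -3.116]
contact_force: [-0.1, 0.2, -3.5]
opening: 0.395
grasp_force: 84.9
shift m [0.0009 0.0055 0.0077] turn [ 0.0005  0.0023 -0.0002] t 6.95 pos [548.  151.5  56.7] rot [ 3.141e+00  2.000e-03 -3.116e+00] F [-0.1  0.2 -3.5] op 0.395 g 84.9 q6 -1.33
```

```bash
for i in 1 2; do python3 -m crank '[[0,0,0.002,0,0,0,1],[0,0,0.002,0,0,0,1]]'|sed -n '2p;4p'; done; for i in 1 2 3 ; do python3 -m crank '[[0,0,0.001,0,0,0,1],[0,0,0.001,0,0,0,1]]'|sed -n '2p;4p'; done
```

```text
eef_pos: [547.4, 151.6, 54.0]
contact_force: [0.1, -0.0, -3.8]
eef_pos: [546.9, 151.6, 51.3]
contact_force: [-0.6, 0.5, -3.4]
eef_pos: [546.9, 151.5, 50.2]
contact_force: [-0.4, -0.1, -3.9]
eef_pos: [546.8, 151.5, 49.1]
contact_force: [-0.7, 0.6, -3.0]
eef_pos: [546.9, 151.5, 48.9]
contact_force: [-3.6, -1.2, 6.6]
```

```bash
python3 -m crank '[[0,0.005,-0.0005,0,0,0,1],[0,0.01,-0.0005,0,0,0,1],[0,0.015,-0.0005,0,0,0,1],[0,0.015,-0.0005,0,0,0,1]]'|sed -n '2p;4p'; for i in 1 2; do python3 -m crank '[[0,0.002,0,0,0,0,1],[0,0.002,0,0,0,0,1]]'|sed -n '2p;4p'; done
```

```text
eef_pos: [546.8, 167.5, 49.0]
contact_force: [-0.4, 2.7, 2.0]
eef_pos: [546.7, 168.8, 49.0]
contact_force: [-0.9, 0.4, 2.8]
eef_pos: [546.6, 170.5, 49.0]
contact_force: [0.6, -2.1, 4.3]
```

```bash
for i in 1 2 3; do python3 -m crank '[[0,0.001,0,0,0,0,1],[0,0.001,0,0,0,0,1]]'|sed -n '2p;4p'; done; python3 -c "
from rig import r
print(r.sense()['wrist_torque'])"
```

```text
eef_pos: [546.6, 170.6, 49.0]
contact_force: [1.2, -9.0, 5.6]
eef_pos: [546.6, 170.6, 49.0]
contact_force: [1.8, -14.4, 6.9]
eef_pos: [546.5, 170.7, 49.0]
contact_force: [3.4, -20.3, 7.4]
[-3.42425997 -0.48427312 -0.12181527]
```

```bash
python3 -m crank '[[0,-0.0015,0,0,0,0,1],[-0.004,-0.0015,0,0,0,0,1],[-0.008,-0.0015,0,0,0,0,1],[-0.01,-0.0015,0,0,0,0,1],[-0.01,-0.0015,0,0,0,0,1]]'|sed -n '2p;4p';  for i in 1 2 ; do python3 -m crank '[[-0.001,0,0,0,0,0,1],[-0.001,0,0,0,0,0,1]]'|sed -n '2p;4p'; done; python3 -c "
from rig import r
print(r.sense()['wrist_torque'])"
```

```text
eef_pos: [552.3, 170.7, 48.9]
contact_force: [-15.5, -7.2, 21.4]
eef_pos: [552.6, 170.7, 48.9]
contact_force: [-17.8, -8.1, 24.4]
eef_pos: [553.8, 170.8, 48.9]
contact_force: [-16.7, -8.6, 24.5]
[-1.20523895  2.71357184 -0.05591398]
```

```bash
python3 -m crank '[[0,0,-0.001,0,0,0,1],[0,0,-0.0015,0,0,0,1],[0,0,-0.0015,0,0,0,1]]'|sed -n '2p;4p';  for i in 1 2 ; do python3 -m crank '[[-0.001,0,0,0,0,0,1],[-0.001,0,0,0,0,0,1]]'|sed -n '2p;4p'; done; python3 - <<'E'
from h import *
from rig import r,cams
print(r.sense()['wrist_torque'])
f=cams.grab_frame("wrist"); cv2.imwrite("pics/w5.png",f["image"][:,:,::-1]); np.save("w5.npy",f,allow_pickle=True)
E
```

```text
eef_pos: [555.7, 170.8, 49.1]
contact_force: [-4.0, -8.4, 0.9]
eef_pos: [556.7, 170.8, 49.0]
contact_force: [-4.8, -7.8, 1.2]
eef_pos: [557.6, 170.8, 49.0]
contact_force: [-4.5, -7.6, 0.9]
[-1.24258297  0.73764406 -0.04939132]
```

View pics/w5.png

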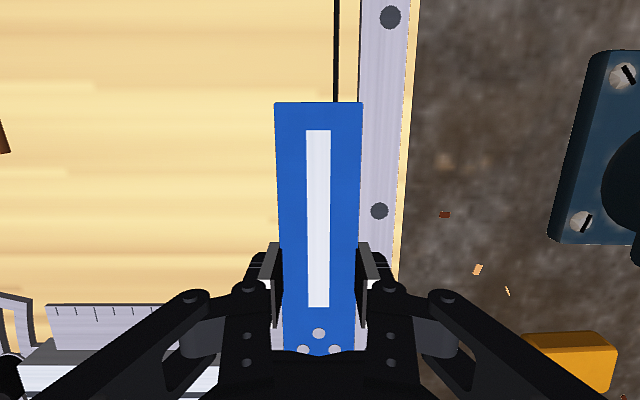

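The stock lies along the rail's edge (column ~360). The blade (rows 305–350) is nearly at the fence's inner edge, so I keep sliding.

```bash
for i in 1 2 3 4 5; do python3 -m crank '[[-0.001,0,0,0,0,0,1],[-0.001,0,0,0,0,0,1]]'|sed -n '2p;4p'; done; python3 -c "
from rig import r
print(r.sense()['wrist_torque'])"
```

```text
eef_pos: [558.6, 170.9, 49.0]
contact_force: [-5.1, -6.8, 0.6]
eef_pos: [559.6, 170.9, 49.0]
contact_force: [-4.9, -7.4, 1.1]
eef_pos: [560.5, 171.0, 49.0]
contact_force: [-6.0, -7.8, 0.8]
eef_pos: [561.0, 170.9, 49.0]
contact_force: [-7.2, -8.0, 3.8]
eef_pos: [561.0, 170.9, 49.0]
contact_force: [-11.6, -6.1, 7.3]
[-0.99990544  1.68362659 -0.09246347]
```

```bash
python3 -m crank '[[-0.0005,0.001,0,0,0,0,1],[-0.001,0.0015,-0.0003,0,0,0,1],[-0.001,0.0015,-0.0003,0,0,0,1],[-0.001,0.0015,-0.0003,0,0,0,1],[-0.001,0.0015,-0.0003,0,0,0,1]]'; python3 - <<'E'
from h import *
from rig import r,cams
print(r.sense()['wrist_torque'])
ims=[]
f=cams.grab_frame("wrist"); a=f["image"][90:400,0:420]; 
t=cams.grab_frame("top"); np.save("t6.npy",t,allow_pickle=True); b=cv2.resize(t["image"][145:262,215:345],None,fx=2.6,fy=2.6,interpolation=cv2.INTER_CUBIC)
h=max(a.shape[0],b.shape[0]); pad=lambda x:np.pad(x,((0,h-x.shape[0]),(0,0),(0,0)))
cv2.imwrite("pics/w6.png",np.hstack([pad(a),pad(b)])[:,:,::-1])
E
```

```text
clock: 12.5
eef_pos: [561.0, 171.1, 49.0]
tcp_rot: [-3.137, -0.011, -3.115]
contact_force: [-12.4, -14.2, 7.6]
opening: 0.394
grasp_force: 86.2
[-2.19060344  1.8695106  -0.0852699 ]
```

View pics/w6.png

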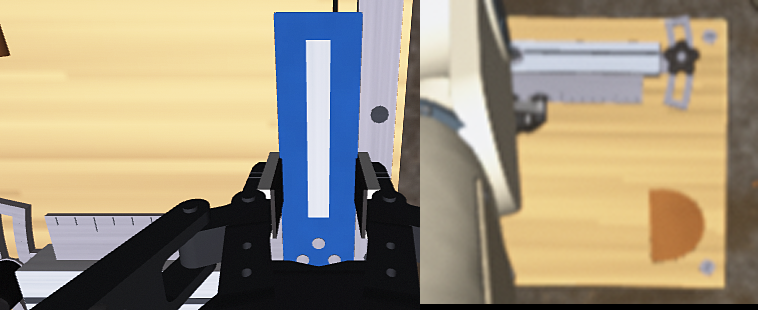

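The blade lies parallel and tight to the fence in both views, and the stock is along the rail. The tool tilts slightly under load, so I'll check that.

```bash
python3 -c "
from h import *
delta([561,171,49],3.1676)"; python3 -m crank '[[0,0,0,-0.004,-0.01,0,1],[0,0,0,-0.004,-0.01,0,1],[0,0,0,-0.004,-0.01,0,1]]';python3 -c "
from h import *
delta([561,171,49],3.1676)
from rig import r; print(r.sense()['wrist_torque'])"
```

```text
shift m [ 0. -0. -0.] turn [-0.0046 -0.0112  0.0003] t 12.6 pos [561. 171.  49.] rot [-3.137 -0.011 -3.115] F [-13.  -13.9   8.3] op 0.393 g 86.2 q6 -1.3
clock: 12.9
eef_pos: [560.9, 171.0, 49.0]
tcp_rot: [-3.141, -0.001, -3.115]
contact_force: [-12.1, -13.7, 8.1]
opening: 0.394
grasp_force: 86.3
shift m [-0.0001  0.     -0.    ] turn [-0.0008 -0.0013  0.0003] t 12.9 pos [560.9 171.   49. ] rot [-3.141e+00 -1.000e-03 -3.115e+00] F [-12.1 -13.7   8.1] op 0.394 g 86.3 q6 -1.3
[-2.4706635   2.09343971 -0.07889754]
```

```bash
python3 -m crank '[[0,0,0,0,0,0,1],[0,0,0,0,0,0,1],[0,0,0,0,0,0,1],[0,0,0,0,0,0,1],[0,0,0,0,0,0,1]]'; python3 -c "
from rig import sign_off
print(sign_off())"
```

```text
clock: 13.4
eef_pos: [560.9, 171.0, 49.0]
tcp_rot: [-3.141, -0.001, -3.115]
contact_force: [-13.4, -14.3, 8.5]
opening: 0.396
grasp_force: 86.3
the job is handed in; nothing more can be done
None
```

The try square is flat in the corner, still gripped and pressed against the rail (about 14 N) and the fence (about 13 N); the pictures show it flush on both faces, and I handed the job in at 13.4 s without seeing the verdict.

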